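# Dock a lidded steel tub through a sprung flap gate

### The job

Pick the lidded steel tub up by the grip on its lid, set it down squarely on the dock's open apron in front of the shut flaps, then slide it along the dock floor so that the tub itself pushes the two sprung flaps open and they swing shut behind it. Keep sliding slowly until you feel it meet the rubber bumper (how far the bumper is screwed out is not known), lean on it steadily with about 10 N for a second, never more than 25 N, then let go and leave it standing flat against the bumper behind the shut flaps. Do not touch the flaps with the gripper, do not lift the tub over them, and leave the pot, jug and jar alone.

Things in the scene. Friction and masses are not known exactly. Their poses are not given: they have to be found in the camera images.
- tub_centre (a point): Centre (half-way up) of the loose lidded steel tub: a square steel body with a flat grey lid, 80 x 80 mm and 56 mm high, with an upright black grip block on the lid; 92 mm high in all, about 0.3 to 0.55 kg. This point is 46 mm above its underside. Axes: z up, x along the grip block; the tub is the same turned by half a turn. Its smooth underside slides easily on the dock floor (friction about 0.2).
- tub_grip (a point): Point in the middle of the tub's grip block, 80 mm above the tub's underside and 12 mm below the block's top. The block is 60 mm long (tub x), 14 mm thick (tub y) and stands 36 mm above the flat lid. Axes as the tub's; pinch it across its thickness, so that the push runs along the pads.
- dock: The fixed low aluminium dock. Origin on the table under the middle of the flap line; x points the way in (apron towards bumper), y to the left, z up. Its 5 mm thick floor, 150 mm wide, runs from x = -120 to 225 mm. Outer walls, 45 mm high, stand at y = +-72 from x = 5 on. Upright hinge posts, 12 mm thick and 55 mm high, stand at x = 0, y = +-60.
- apron (a point): Point on top of the dock's open apron, at dock x = -62, y = 0, 5 mm above the table; axes as the dock's. Set the tub down with its centre over this point and its grip block along the dock (tub x along dock x). Two flared lead-in plates, 27 mm high, narrow from 125 mm apart at dock x = -55 to 89 mm at x = -7.
- lane (a point): Point on the dock floor at dock x = 140, y = 0, 5 mm above the table; axes as the dock's. Half-way along two 27 mm high guide rails, 90 mm apart, that run from dock x = 65 to 215.
- gate (a point): Point on the dock floor's top (5 mm above the table) at the middle of the flap line; axes as the dock's. The tub's centre is 46 mm above it when it stands on the floor.
- flap_left (a joint): Left sprung flap: steel leaf 58 mm long, 3 mm thick, top 48 mm above the table, hinged at dock y = +60. 0 = shut across the lane, grows to 1.5 swinging inwards; it cannot swing outwards. Opening both with the tub takes some 5 to 15 N. Both can shut only once the tub's rear is some 56 mm past the flap line (tub centre at dock x = 96), and then they clear it.
- flap_right (a joint): Right sprung flap, the mirror image, hinged at dock y = -60; 0 = shut, grows to 1.5 as it swings inwards.
- stop: Fixed dark steel stop block at the dock's end, 80 mm wide, 55 mm high; origin on the dock floor, middle of its front face, at dock x = 199. It carries a stiff 22 mm round rubber bumper facing the flaps, 40 mm above the floor, whose face stands 27 to 54 mm in front of the block, differently each time and not measured: feel for it (tub centre then at dock x 105 to 132).
- pot: Bystander: open steel pot, 130 mm across, 75 mm high; origin under its centre.
- jug: Bystander: white plastic mug-like jug, 84 mm across, 110 mm high; origin under its centre.
- jar: Bystander: white jar with blue cap, 70 mm across, 90 mm high; origin under its centre.
Not all that is in view belongs to the job. Leave any turquoise look-alike of the part that bears tub_centre alone.

How it is judged:
On the way, in this order (a step that is already met when the one before it is completed fails the run):
1. the tub stands flat on the dock's apron in front of the shut flaps (x of tub_centre in the frame of gate between -0.11 and -0.038 m and y of tub_centre in the frame of gate between -0.025 and 0.025 m and z of tub_centre in the frame of gate below 0.052 m and angle between tub_centre's own z axis and vertical below 0.12 rad and value of joint each of flap_left, flap_right below 0.08 rad), for 0.1 s.
2. the tub, flat on the dock floor, pushes both flaps open (x of tub_centre in the frame of gate above 0 m and y of tub_centre in the frame of gate between -0.012 and 0.012 m and z of tub_centre in the frame of gate below 0.052 m and angle between tub_centre's own z axis and vertical below 0.12 rad and value of joint each of flap_left, flap_right above 0.6 rad), for 0.1 s.
3. with the flaps shut behind it, the tub is pressed against the bumper with 5 to 20 N for half a second (y of tub_centre in the frame of gate between -0.012 and 0.012 m and z of tub_centre in the frame of gate below 0.052 m and angle between tub_centre's own z axis and vertical below 0.12 rad and value of joint each of flap_left, flap_right below 0.08 rad and contact force between tub and stop between 5 and 20 N), for 0.5 s.
At the end, for the whole second after the job is handed in: The tub stands flat on the dock floor behind the flaps, square to the dock (within about 6 degrees), in the middle of the lane (within 12 mm), with its front within 4 mm of the bumper's face; both flaps are shut (within 0.08 rad); the tub is at rest and let go (y of tub_centre in the frame of gate between -0.012 and 0.012 m and z of tub_centre in the frame of gate below 0.052 m and angle between tub_centre's own z axis and vertical below 0.12 rad and value of joint each of flap_left, flap_right below 0.08 rad and x of tub_centre in the frame of bumper_face between -0.044 and -0.036 m and angle between the x axis of tub_centre and the x axis of gate, either way round below 0.1 rad and linear speed of tub below 0.01 m/s); the robot touches nothing.
It fails at once if the tub presses the bumper or stop with more than 25 N (contact force between tub and stop above 25 N).
It fails at once if the robot touches a flap (contact force between any of the fingers, the arm and flap_left above 1 N or contact force between any of the fingers, the arm and flap_right above 1 N).
It fails at once if the tub is more than 15 mm off the dock floor while a flap is open (z of tub_centre in the frame of gate above 0.061 m and value of joint any of flap_left, flap_right above 0.15 rad).
It fails at once if the pot, jug or jar is moved more than 20 mm (distance of any of pot, jug, jar from where it was at the start of the episode above 0.02 m).
It also fails if it takes over 61 s, if anything falls off the work surface, if the arm or the gripper's body presses on something with over 40 N, if the wrist force passes 120 N, or if a joint passes its speed limit or range.

### The arm

A 6-joint arm with a two-finger parallel gripper is mounted at the origin on the work surface. World frame = base frame: x ahead of the robot, y to its left, z up, the work surface at z = 0. Lengths are in m, angles in rad, forces in N, time in s.
With the tool pointing down it reaches from about 0.35 to 0.975 m from the base axis. Payload 4.9 kg.
Tool frame: the origin (TCP) lies midway between the tips of the shut fingers; the grasp point (between the pads) lies 19 mm behind it; x points along the fingers, z is the direction in which the jaws open and shut, and the axes are right-handed (so a half turn about x gives the same grasp; the last joint's range is limited). The gripper opens to 85 mm and grips with 20 to 120 N. Pads are 22 mm wide; open, the fingers measure 114 mm over their backs; the gripper's body (76 mm by 85 mm) begins 54 mm behind the grasp point. The pads swing forward as they close: fully open they stand 13 mm farther back than shut.
Start: joints at [1.12, 0.053, 1.613, -0, 1.476, -0.119], TCP at [0.204, 0.591, 0.197] pointing down, gripper open.
Joint ranges: [-3.01, 3.01], [-1.01, 2.22], [0.06, 2.58], [-1.02, 4.17], [0.09, 2.62], [-3.14, 3.14]. Speed limits (rad/s): [2.57, 2.57, 3.14, 3.14, 3.14, 3.14].

### API

Orientations are given as a unit quaternion [w, x, y, z].
In Python, from plant import state, cams, workorder, nets gives the robot as it stands.
- The arm moves only by the tool play_rows, never from a script. Its argument "motion" is a list of rows, each a list of 3 entries, a list of its own where there are three numbers: the closure, from -1 (fully open) to 1 (shut), then the shift along the world's x, y, z in m, then the turn about the world's z in rad. A call has 1 to 5 rows; each row is the pose to reach, as a shift and turn from the pose commanded when the call began; what a row does not reach only later rows make up. A row lasts 1/10 s, in which the tool goes at most 50 mm and 8.59 degrees, less where a joint would pass 70% of its speed; a pose out of reach is approached as far as the arm can. A call with a gripper value outside its range is refused whole. The fingers move at their own pace and stop on an object; the grip force is fixed at half the most. Time passes only in rows, so rows that repeat a pose let the fingers close. It gives the time, the measured TCP pose, the force and the opening at its end, in the units of the state.
- state(): the state, without advancing time (a new reading comes with each control period).
- cams.grab_frame(name): name is "side" or "top" or "wrist"; returns (picture, depth): 480x640x3 uint8, red, green, blue; 480x640 float32, m along the optical axis (not along the pixel's ray), 0 where there is no reading.
- cams.camera_info(name): a dict with "K" (3x3 intrinsics, pixels), "k1" (the pictures are not rectified: a ray, as slopes to the right and down, at radius r is drawn at 1 + k1 r^2 times it, then the intrinsics apply), "rvec" (rotation vector, rad) and "tvec" (3), from world to camera coordinates, as OpenCV has them. Camera axes: x right, y down, z forward; pixel columns grow to the right and rows downward; lengths in m; the calibration is good to about 2 mm. A picture is of the moment at which its call begins: read the wrist's pose just before it. camera_info takes no time and is no camera call; for the wrist camera it gives the pose at the moment of the call.
- workorder.job_done(): hands the job in, once; it reports no verdict.
Trained networks look in the newest picture that a camera, given by its name, has taken for a name from the list of things; names that differ only in an ending like _2 or _b are one class to them, and where a whole thing is asked for, a point or a joint stands for the part that bears it (a point fixed in the world has none). Each returns a list of dicts, best first, with "score" (0 to 1); they miss things now and then, are a little off and sometimes report something else, mostly with a low value. They report only what shows in the picture. A call takes as long as a camera call. They do not tell look-alikes from the thing itself.
- nets.recognise(camera, target): "at" ([x, y, z] in m, in world coordinates, good to about 4 mm: the middle of the surface that is visible of it).
- nets.landmark_of(camera, target): "at" ([x, y, z] in m, in world coordinates, good to about 4 mm: a listed point, or the origin of a listed thing).
The state is a dict: "time": time; "joint_pos": joint angles; "joint_vel": joint speeds; "joint_efforts": joint torques, N m; "tool_pos": TCP position; "tool_rot": TCP orientation; "contact_force": force on the tool from outside, world axes, zero at the start; "ft_torque": the same for the moment, N m; "gripper_width": opening from 0.0 (shut) to 1.0 (fully open).
Only numpy, scipy, OpenCV 4.12 (cv2) and the standard library are available. Lean on these libraries where they do the work, as an engineer would, in place of code of your own. Each camera call takes 0.05 s, during which the arm holds its last target.

## Working session

There is one attempt and no reset: what is moved stays moved. The work goes in short steps, Python scripts to look and compute and a tool call to move; the robot and the scene stay as the last step left them, time stands still between calls to the robot, and variables do not carry over. Pictures are saved under pics/ and viewed, and the job is handed in when it is done.

Besides the shell and the picture viewer there is one more tool, called as a command line: name --argument value ..., lists and objects as JSON in quotes. play_rows: Moves the arm, as the interface text tells. Its arguments: {"type":"object","properties":{"motion":{"type":"array","items":{"type":"array"}}},"required":["motion"]}

```bash
ls; mkdir -p pics; python3 - <<'E'
from plant import state,cams,workorder,nets
import cv2
s=state();print(s)
for n in ("top","side"):
    p,d=cams.grab_frame(n);cv2.imwrite(f"pics/{n}0.png",p[:,:,::-1])
    for t in ("tub_centre","tub_grip","dock","apron","gate","lane","stop"):
        r=nets.landmark_of(n,t);print(n,t,[(round(x["score"],2),[round(float(v),4) for v in x["at"]]) for x in r[:3]])
print(state()["time"])
E
```

```text
pics
{'time': 0.0, 'joint_pos': array([ 1.12000671e+00,  5.33478065e-02,  1.61429342e+00,  1.34356871e-05,
        1.47600834e+00, -1.18997329e-01]), 'joint_vel': array([-0.00053748, -0.00077322,  0.00135303, -0.00123076, -0.00104663,
       -0.00140208]), 'joint_efforts': array([ 9.17788602e-04, -3.93696356e+01, -3.70175171e+01, -2.69451175e-05,
        7.23664052e-03,  8.48979852e-06]), 'tool_pos': array([0.2032752 , 0.59028418, 0.19536906]), 'tool_rot': array([ 0.57506317, -0.4109115 ,  0.57634376,  0.41022185]), 'contact_force': array([ 0.16447616, -0.03396062, -1.21149837]), 'ft_torque': array([-0.01469132,  0.02169323, -0.03119988]), 'gripper_width': 1.000411462646259}
top tub_centre [(0.74, [0.3811, -0.2893, 0.0445]), (0.7, [0.5263, -0.2625, 0.047]), (0.21, [0.4685, 0.4286, 0.0017])]
top tub_grip [(0.76, [0.5259, -0.2627, 0.0814]), (0.42, [0.5304, 0.1221, -0.0008])]
top dock [(0.94, [0.5294, 0.1211, 0.001]), (0.69, [0.5257, -0.2617, 0.0483])]
top apron [(0.75, [0.4717, 0.1031, 0.0069])]
top gate [(0.64, [0.5279, 0.1253, 0.0053])]
top lane [(0.79, [0.6637, 0.1625, 0.0063]), (0.69, [0.5322, 0.1238, 0.0066])]
top stop [(0.95, [0.7178, 0.185, 0.005])]
side tub_centre [(0.73, [0.3827, -0.2886, 0.0478]), (0.68, [0.5265, -0.2643, 0.0443])]
side tub_grip [(0.88, [0.3802, -0.2899, 0.0786]), (0.7, [0.5246, -0.2637, 0.0794])]
side dock [(0.76, [0.5292, 0.1225, -0.0007])]
side apron [(0.79, [0.4667, 0.104, 0.0064])]
side gate [(0.97, [0.5335, 0.1214, 0.0094])]
side lane [(0.6, [0.6648, 0.166, 0.0039])]
side stop [(0.94, [0.7179, 0.183, 0.0032])]
0.8
```

View pics/top0.png

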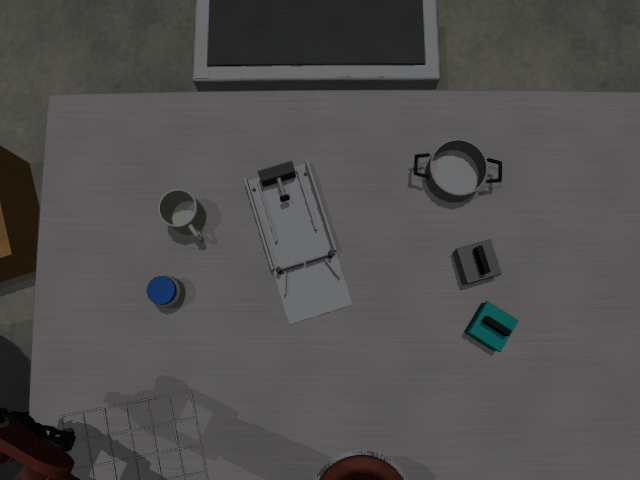

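View pics/side0.png

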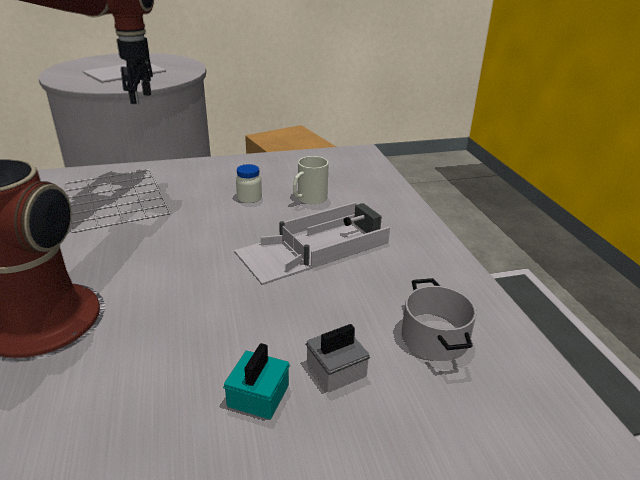

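The grey tub is at about pixel (475,262) in the top view, and the teal look-alike is at (491,326). The dock's apron is at (315,290) and its stop at (277,173), with the flaps shut. Next I'll refine the yaws.

```bash
cat > h.py <<'E'
import numpy as np,cv2
from plant import cams
def pix2w(n,uv,z,ci=None):
    ci=ci or cams.camera_info(n);K=np.array(ci["K"],float)
    uv=np.atleast_2d(uv).astype(float)
    p=(uv-[K[0,2],K[1,2]])/[K[0,0],K[1,1]]
    q=p.copy()
    for _ in range(20): q=p/(1+ci["k1"]*(q**2).sum(1,keepdims=True))
    R=cv2.Rodrigues(np.array(ci["rvec"],float))[0];t=np.array(ci["tvec"],float).ravel()
    d=np.c_[q,np.ones(len(q))]@R;c=-R.T@t
    return c+d*((z-c[2])/d[:,2])[:,None]
def w2pix(n,P,ci=None):
    ci=ci or cams.camera_info(n);K=np.array(ci["K"],float)
    R=cv2.Rodrigues(np.array(ci["rvec"],float))[0];t=np.array(ci["tvec"],float).ravel()
    c=np.atleast_2d(P)@R.T+t;q=c[:,:2]/c[:,2:]
    q=q*(1+ci["k1"]*(q**2).sum(1,keepdims=True))
    return q*[K[0,0],K[1,1]]+[K[0,2],K[1,2]]
E
python3 - <<'E'
from h import *
ci=cams.camera_info("top");print(ci)
im=cv2.imread("pics/top0.png")
a=im[150:330,230:370];cv2.imwrite("pics/z1.png",cv2.resize(a,None,fx=3.3,fy=3.3,interpolation=cv2.INTER_CUBIC)*1)
b=im[225:305,435:525];b=cv2.resize(b,None,fx=6,fy=6,interpolation=cv2.INTER_CUBIC);cv2.imwrite("pics/z2.png",cv2.convertScaleAbs(b,alpha=1.5))
g=cv2.cvtColor(im,cv2.COLOR_BGR2GRAY)
# grip dark blob
m=(g[235:290,450:505]<25).astype(np.uint8)
n,l,st,ce=cv2.connectedComponentsWithStats(m)
i=1+np.argmax(st[1:,4]);ys,xs=np.where(l==i);print(st[i])
pts=pix2w("top",np.c_[xs+450,ys+235],0.092);c=pts.mean(0);u,s,v=np.linalg.svd((pts-c)[:,:2]);print("grip",c,np.arctan2(v[0,1],v[0,0]),s,cv2.minAreaRect(pts[:,:2].astype(np.float32)))
E
```

```text
{'K': array([[606.22252143,   0.        , 322.32439307],
       [  0.        , 606.22252143, 243.748509  ],
       [  0.        ,   0.        ,   1.        ]]), 'k1': -0.08794667021836858, 'rvec': array([ 2.13701801, -2.14831185,  0.1580794 ]), 'tvec': array([0.08336661, 0.56702568, 1.30097893])}
[ 23  11  17  29 277]
grip [ 0.52266378 -0.25814597  0.092     ] -2.8915347091082366 [0.28037772 0.10555421] ((0.5230065584182739, -0.25814658403396606), (0.05979945883154869, 0.02197890728712082), 15.183670043945312)
```

View pics/z1.png

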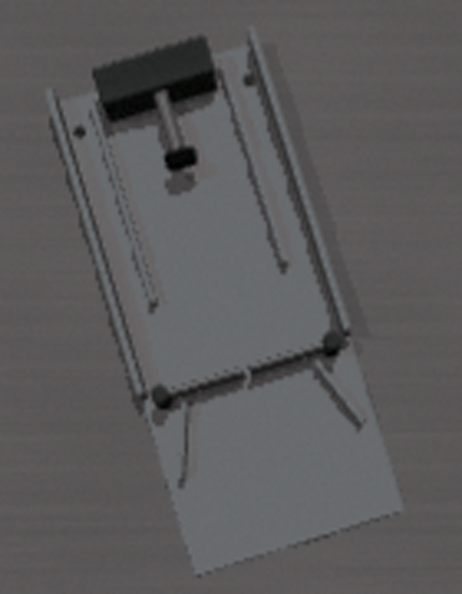

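View pics/z2.png

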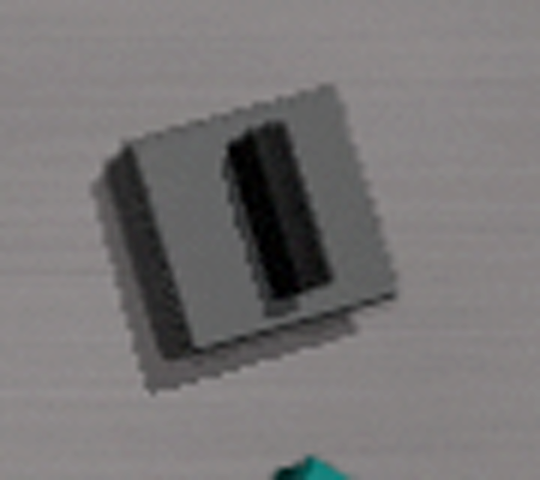

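```bash
python3 - <<'E'
from h import *
from plant import state
def f(p,s,o): return (np.array(p,float)+.5)/s-.5+np.array(o)
L=pix2w("top",f([(130,145),(333,87),(397,297),(192,350)],6,(435,225)),.056)
print("lid",L.round(4),L.mean(0));
for i in range(4):
    d=L[(i+1)%4]-L[i];print(np.hypot(*d[:2]),np.arctan2(d[1],d[0]))
A=pix2w("top",f([(197,575),(402,510)],3.3,(230,150)),.005)
B=pix2w("top",f([(163,395),(333,340)],3.3,(230,150)),.055)
C=pix2w("top",f([(180,160)],3.3,(230,150)),.045)
for X in (A,B):
    d=X[0]-X[1];print(X.round(4),X.mean(0),np.hypot(*d[:2]),np.arctan2(d[1],d[0])-np.pi/2)
d=B.mean(0)-A.mean(0);print(np.hypot(*d[:2]),np.arctan2(d[1],d[0]),"bump",C, np.hypot(*(C[0]-B.mean(0))[:2]))
from scipy.spatial.transform import Rotation as R
s=state();M=R.from_quat(s["tool_rot"],scalar_first=True).as_matrix();print(M.round(3),"jaw yaw",np.arctan2(M[1,2],M[0,2]),s["joint_pos"])
E
```

```text
lid [[ 0.5527 -0.2141  0.056 ]
 [ 0.5738 -0.2904  0.056 ]
 [ 0.496  -0.3106  0.056 ]
 [ 0.4772 -0.2341  0.056 ]] [ 0.52494826 -0.26233017  0.056     ]
0.0791605316595624 -1.300549172446075
0.08038941050654584 -2.8878820467865536
0.07874831788886827 1.811532554281523
0.07805981275212882 0.25893762799720954
[[0.3921 0.1552 0.005 ]
 [0.4354 0.0156 0.005 ]] [0.41372792 0.08541825 0.005     ] 0.14611165776587184 0.30090579817135943
[[0.5096 0.1751 0.055 ]
 [0.5457 0.0624 0.055 ]] [0.52763729 0.11877302 0.055     ] 0.11836920323105897 0.31008286726582357
0.11869239179883499 0.28485532035287786 bump [[0.67087851 0.16524897 0.045     ]] 0.1505923734348842
[[ 0.    -0.945  0.326]
 [ 0.     0.326  0.945]
 [-1.     0.     0.   ]] jaw yaw 1.2389527298965348 [ 1.11998973e+00  5.26651208e-02  1.61286159e+00  1.53991455e-05
  1.47602610e+00 -1.18964457e-01]
```

play_rows --motion '[[-1, [0.025, -0.041, 0.01], 0.12], [-1, [0.05, -0.082, 0.02], 0.24], [-1, [0.075, -0.123, 0.03], 0.36], [-1, [0.1, -0.164, 0.04], 0.48], [-1, [0.125, -0.205, 0.05], 0.586]]'

```text
time: 1.3
tool_pos: [0.3292, 0.3843, 0.2472]
tool_rot: [-0.431, 0.561, -0.431, -0.56]
contact_force: [1.2, -0.4, -0.2]
gripper_width: 1.001
```

play_rows --motion '[[-1, [0.025, -0.041, 0.01], 0], [-1, [0.05, -0.082, 0.02], 0], [-1, [0.075, -0.123, 0.03], 0], [-1, [0.1, -0.164, 0.04], 0], [-1, [0.125, -0.205, 0.05], 0]]'

```text
time: 1.8
tool_pos: [0.4542, 0.1791, 0.2974]
tool_rot: [-0.433, 0.56, -0.432, -0.559]
contact_force: [-0.1, 0.8, -0.7]
gripper_width: 1.002
```

play_rows --motion '[[-1, [0.023, -0.04, 0.005], 0], [-1, [0.046, -0.08, 0.005], 0], [-1, [0.046, -0.08, 0.005], 0], [-1, [0.046, -0.08, 0.005], 0]]'

```text
time: 2.2
tool_pos: [0.4997, 0.1001, 0.3014]
tool_rot: [0.433, -0.559, 0.433, 0.559]
contact_force: [0.3, 0.5, 0.4]
gripper_width: 1.0
```

```bash
python3 - <<'E'
from h import *
from plant import state
import pickle
s=state();ci=cams.camera_info("wrist")
p,d=cams.grab_frame("wrist");cv2.imwrite("pics/w1.png",p[:,:,::-1]);pickle.dump((ci,d,p),open("w1.pkl","wb"))
print(s["time"],s["tool_pos"],s["tool_rot"],s["contact_force"],ci)
E
```

```text
2.2 [0.49972033 0.10014168 0.30142849] [ 0.43320849 -0.55856959  0.43325416  0.55912543] [0.28596866 0.50725968 0.41582864] {'K': array([[338.18768159,   0.        , 326.41532829],
       [  0.        , 338.18768159, 237.30618181],
       [  0.        ,   0.        ,   1.        ]]), 'k1': -0.032404016037322604, 'rvec': array([-1.78992187, -2.30963835, -0.37413136]), 'tvec': array([ 0.02717575, -0.5588491 ,  0.31853968])}
```

View pics/w1.png

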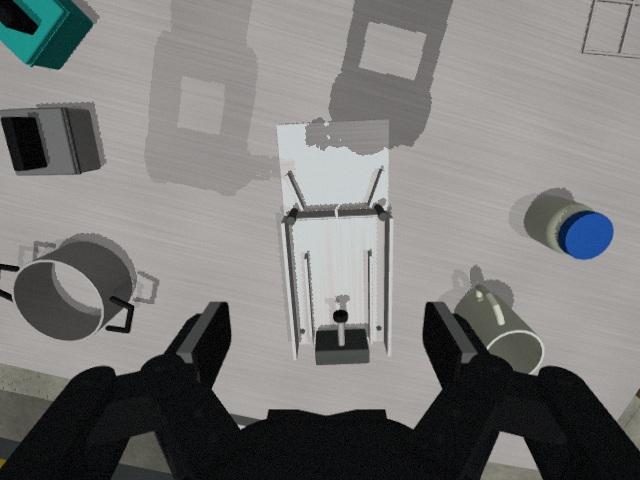

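The wrist view shows the dock from apron (333,150) to stop (341,345), with the bumper at (340,316) and the flaps shut. I'll zoom in to refine the pose.

```bash
python3 - <<'E'
import cv2
im=cv2.imread("pics/w1.png")
cv2.imwrite("pics/z3.png",cv2.resize(im[110:240,265:405],None,fx=4.5,fy=4.5,interpolation=cv2.INTER_CUBIC))
cv2.imwrite("pics/z4.png",cv2.resize(im[240:370,265:405],None,fx=4.5,fy=4.5,interpolation=cv2.INTER_CUBIC))
E
```

```text
(no output)
```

View pics/z3.png

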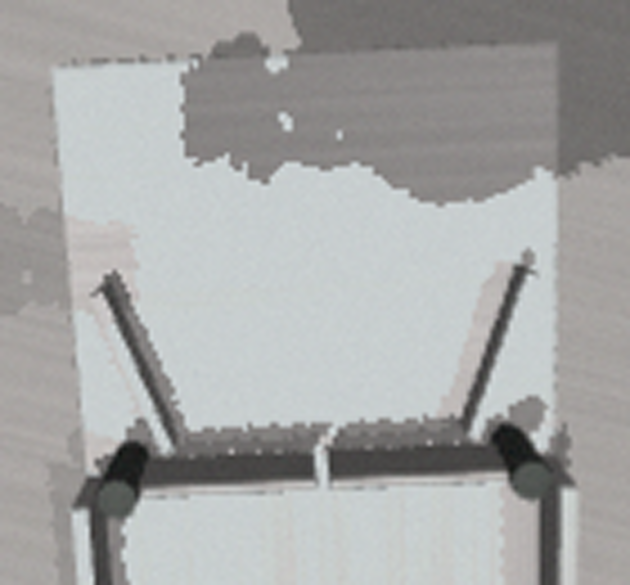

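View pics/z4.png

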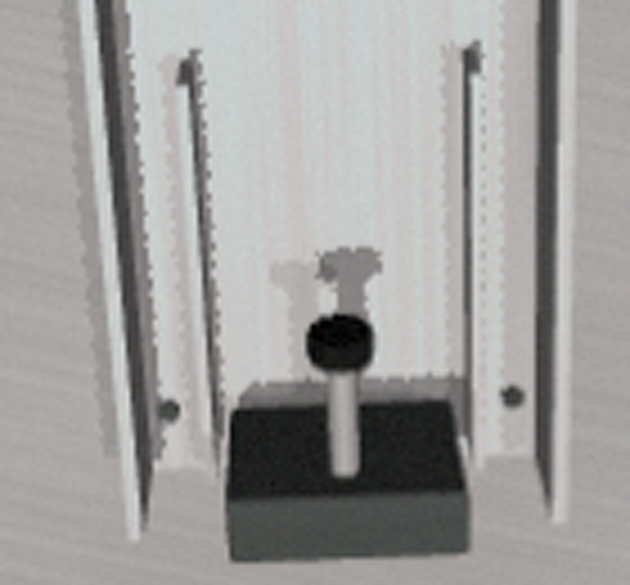

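```bash
python3 - <<'E'
from h import *
import pickle
from scipy.optimize import least_squares
ci=pickle.load(open("w1.pkl","rb"))[0]
def f(p,o,s=4.5): return (np.array(p,float)+.5)/s-.5+np.array(o)
P=[];U=[]
for (px,o,X) in [((52,67),(265,110),(-120,-75,5)),((556,42),(265,110),(-120,75,5)),((118,498),(265,110),(0,-60,55)),((533,480),(265,110),(0,60,55)),((232,410),(265,240),(199,-40,5)),((457,401),(265,240),(199,40,5))]:
    P.append(X);U.append(f(px,o))
P=np.array(P)/1e3;U=np.array(U)
def w(q,P): 
    c,s=np.cos(q[2]),np.sin(q[2]);return P@np.array([[c,s,0],[-s,c,0],[0,0,1]])+[q[0],q[1],0]
fit=lambda Q,U,n,ci:least_squares(lambda q:(w(q,Q)-pix2wz(U,Q[:,2],n,ci))[:,:2].ravel(),[.53,.12,.31],loss="soft_l1",f_scale=.002)
def pix2wz(U,z,n,ci): return np.array([pix2w(n,u,zz,ci)[0] for u,zz in zip(U,z)])
r=fit(P,U,"wrist",ci);print("wrist",r.x,(r.fun.reshape(-1,2)*1e3).round(1))
Ut=np.array([f(a,(230,150),3.3) for a in [(402,510),(197,575),(333,340),(163,395)]])
ct=cams.camera_info("top")
r2=fit(P[[0,1,2,3]],Ut,"top",ct);print("top",r2.x,(r2.fun.reshape(-1,2)*1e3).round(1))
# bumper tip (front face top edge) in wrist: z approx .045+.011
for z,px in((.045,(340,335)),(.056,(340,372))):
    b=pix2w("wrist",f(px,(265,240)),z,ci)[0];c,s=np.cos(r.x[2]),np.sin(r.x[2]);d=b[:2]-r.x[:2];print("bump dock",d@[c,s],d@[-s,c])
E
```

```text
wrist [0.53161644 0.12305726 0.30281616] [[ 0.8 -0.1]
 [ 0.1  0.5]
 [ 1.2  0.3]
 [ 0.4  0.4]
 [-1.4  0.1]
 [-1.4 -1.4]]
top [0.52805121 0.11944814 0.2976459 ] [[-0.1 -3.1]
 [-0.7  0.8]
 [-0.  -0.3]
 [ 0.9  1.7]]
bump dock 0.14697579613486658 -0.0009629372066528833
bump dock 0.15383375889641615 -0.0016439114597298216
```

play_rows --motion '[[-1, [0.004, -0.046, -0.018], 0], [-1, [0.008, -0.092, -0.036], 0], [-1, [0.012, -0.138, -0.054], 0], [-1, [0.016, -0.184, -0.07], 0], [-1, [0.02, -0.23, -0.085], 0]]'

```text
time: 2.75
tool_pos: [0.5195, -0.1289, 0.216]
tool_rot: [-0.432, 0.56, -0.432, -0.56]
contact_force: [1.2, 0.9, 0.5]
gripper_width: 0.998
```

play_rows --motion '[[-1, [0.002, -0.046, -0.01], 0], [-1, [0.004, -0.09, -0.02], 0], [-1, [0.006, -0.133, -0.04], 0], [-1, [0.006, -0.133, -0.04], 0], [-1, [0.006, -0.133, -0.04], 0]]'

```text
time: 3.25
tool_pos: [0.5256, -0.2609, 0.1758]
tool_rot: [0.433, -0.559, 0.432, 0.56]
contact_force: [0.6, -0.1, 0.4]
gripper_width: 0.997
```

```bash
python3 - <<'E'
from h import *
from plant import state
import pickle
s=state();ci=cams.camera_info("wrist")
p,d=cams.grab_frame("wrist");cv2.imwrite("pics/w2.png",p[:,:,::-1]);pickle.dump((ci,d,p),open("w2.pkl","wb"))
print(s["time"],s["tool_pos"],s["tool_rot"],s["contact_force"])
P=lambda x:w2pix("wrist",x,ci)
c,q=np.cos(.256),np.sin(.256)
C=np.array([[.03,.007],[.03,-.007],[-.03,-.007],[-.03,.007]])@[[c,q],[-q,c]]+[.526,-.263]
im=p[:,:,::-1].copy()
for x in C: cv2.circle(im,tuple(int(v) for v in P([[x[0],x[1],.092]])[0]),3,(0,0,255),1)
C=np.array([[.04,.04],[.04,-.04],[-.04,-.04],[-.04,.04]])@[[c,q],[-q,c]]+[.526,-.263]
for x in C: cv2.circle(im,tuple(int(v) for v in P([[x[0],x[1],.056]])[0]),3,(0,255,0),1)
cv2.imwrite("pics/w2o.png",im)
E
```

```text
3.25 [ 0.52555628 -0.26091461  0.17582022] [ 0.43259575 -0.5587897   0.43223219  0.56016991] [ 0.57315418 -0.06842109  0.40574784]
```

View pics/w2o.png

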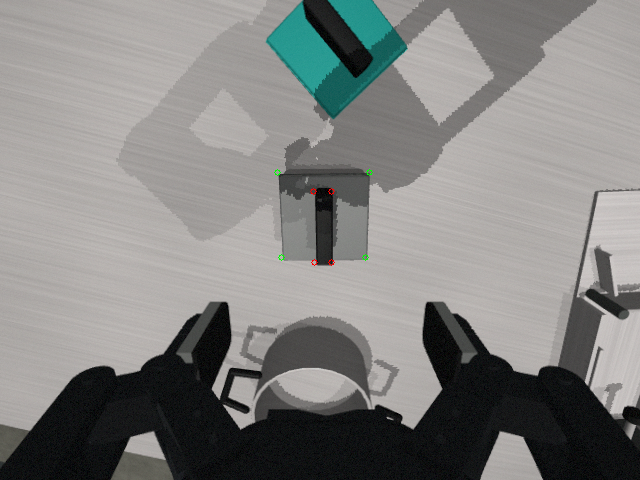

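The overlay fits to about 1–2 px: grip at (323,227), aligned with the jaws. Descending to grasp.

play_rows --motion '[[-1, [0.002, -0.0005, -0.04], 0], [-1, [0.002, -0.0005, -0.08], 0], [-1, [0.002, -0.0005, -0.1], 0], [-1, [0.002, -0.0005, -0.112], 0], [-1, [0.002, -0.0005, -0.112], 0]]'

```text
time: 3.8
tool_pos: [0.5274, -0.2606, 0.0638]
tool_rot: [0.432, -0.559, 0.432, 0.561]
contact_force: [-0.6, -0.0, 0.2]
gripper_width: 1.001
```

play_rows --motion '[[1, [0, 0, 0], 0], [1, [0, 0, 0], 0], [1, [0, 0, 0], 0], [1, [0, 0, 0], 0], [1, [0, 0, 0], 0]]'

```text
time: 4.3
tool_pos: [0.5278, -0.2629, 0.0651]
tool_rot: [-0.433, 0.56, -0.433, -0.559]
contact_force: [-0.5, -0.4, 0.1]
gripper_width: 0.149
```

play_rows --motion '[[1, [0, 0, 0], 0], [1, [0, 0, 0], 0], [1, [0, 0, 0], 0], [1, [0, 0, 0], 0], [1, [0, 0, 0], 0]]'

```text
time: 4.8
tool_pos: [0.5276, -0.2626, 0.0645]
tool_rot: [0.433, -0.559, 0.433, 0.559]
contact_force: [0.1, -0.4, 0.1]
gripper_width: 0.002
```

The fingers shut fully, so I need to see what happened.

```bash
python3 - <<'E'
from h import *
from plant import state
import pickle
s=state();ci=cams.camera_info("wrist")
p,d=cams.grab_frame("wrist");cv2.imwrite("pics/w3.png",p[:,:,::-1])
p,d=cams.grab_frame("side");cv2.imwrite("pics/s3.png",cv2.resize(p[280:440,200:420,::-1],None,fx=3.5,fy=3.5,interpolation=cv2.INTER_CUBIC))
print(s["time"],s["tool_pos"],s["gripper_width"])
E
```

```text
4.8 [ 0.52755509 -0.26259216  0.06454916] 0.0023724790873455664
```

View pics/w3.png

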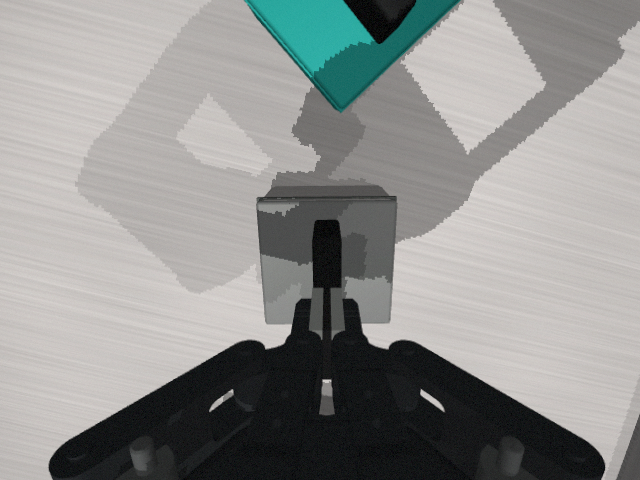

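View pics/s3.png

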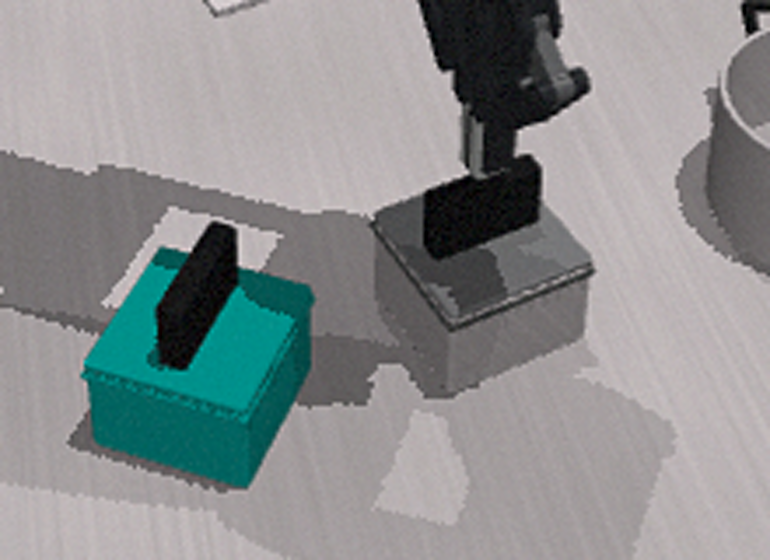

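```bash
python3 - <<'E'
from h import *
from plant import state
from scipy.spatial.transform import Rotation as R
s=state();ci=cams.camera_info("wrist")
M=R.from_quat(s["tool_rot"],scalar_first=True).as_matrix();print(M.round(3))
t=s["tool_pos"]
print("cam pos",-cv2.Rodrigues(ci["rvec"])[0].T@ci["tvec"], cv2.Rodrigues(ci["rvec"])[0].round(2))
print("tcp pix wrist",w2pix("wrist",[t,t-M[:,0]*.019],ci),"side",w2pix("side",[t,t-M[:,0]*.019]))
p,d=cams.grab_frame("wrist")
for u,v in((327,240),(327,265),(320,300),(337,300),(318,320),(300,310),(270,250)):
    z=d[v,u]; K=ci["K"];q=np.array([(u-K[0,2])/K[0,0],(v-K[1,2])/K[1,1],1])*z
    print((u,v),z,(cv2.Rodrigues(ci["rvec"])[0].T@(q-ci["tvec"])).round(4))
p,d=cams.grab_frame("side");ci=cams.camera_info("side");K=ci["K"]
for X,Y in((490,140),(490,165),(480,200),(520,180),(450,230)):
    u=200+X/3.5;v=280+Y/3.5;z=d[int(round(v)),int(round(u))];uu=pix2w("side",[u,v],0.,ci)[0]
    c=-cv2.Rodrigues(ci["rvec"])[0].T@ci["tvec"];r=uu-c;zz=(cv2.Rodrigues(ci["rvec"])[0]@r)[2]
    print((X,Y),(c+r*z/zz).round(4))
E
```

```text
[[-0.    -0.968 -0.251]
 [ 0.    -0.251  0.968]
 [-1.     0.     0.   ]]
cam pos [ 0.45086393 -0.28207069  0.24164099] [[-0.25  0.97 -0.  ]
 [ 0.92  0.24  0.32]
 [ 0.31  0.08 -0.95]]
tcp pix wrist [[325.60982146 270.87573665]
 [325.52183606 285.91486592]] side [[337.83172779 342.76753973]
 [338.26469556 334.40753026]]
(327, 240) 0.15836596 [ 0.5004 -0.2689  0.0918]
(327, 265) 0.16290258 [ 0.5128 -0.2657  0.0913]
(320, 300) 0.14237298 [ 0.5193 -0.2671  0.1149]
(337, 300) 0.14248675 [ 0.5176 -0.2601  0.1148]
(318, 320) 0.12891679 [ 0.52   -0.2674  0.1293]
(300, 310) 0.14312124 [ 0.5257 -0.2742  0.1156]
(270, 250) 0.1991677 [ 0.527  -0.2966  0.055 ]
(490, 140) [ 0.5248 -0.2765  0.1276]
(490, 165) [ 0.5255 -0.2764  0.112 ]
(480, 200) [ 0.5233 -0.2705  0.0854]
(520, 180) [ 0.5448 -0.2649  0.0888]
(450, 230) [ 0.5078 -0.2742  0.0727]
```

```bash
python3 - <<'E'
from h import *
import pickle
for f in("w1.pkl","w2.pkl"):
    ci,d,p=pickle.load(open(f,"rb"));K=ci["K"];R=cv2.Rodrigues(ci["rvec"])[0]
    print(f,"cam",-R.T@ci["tvec"])
    for u,v in((222,308),(215,303),(205,320),(190,345),(432,308),(440,305),(450,320)):
        z=float(d[v,u]);q=np.array([(u-K[0,2])/K[0,0],(v-K[1,2])/K[1,1],1])*z
        print((u,v),z,(R.T@(q-ci["tvec"])).round(4))
from plant import state
s=state();ci=cams.camera_info("wrist");R=cv2.Rodrigues(ci["rvec"])[0];K=ci["K"]
p,d=cams.grab_frame("wrist")
for v in range(276,330,4): 
  print(v,[tuple((R.T@(np.array([(u-K[0,2])/K[0,0],(v-K[1,2])/K[1,1],1])*float(d[v,u])-ci["tvec"])).round(3)) for u in(318,327,338)],p[v,[318,327,338],0])
cv2.imwrite("pics/w4.png",cv2.resize(p[200:350,250:410,::-1],None,fx=4,fy=4,interpolation=cv2.INTER_CUBIC))
E
```

```text
w1.pkl cam [0.42308276 0.08079301 0.47853091]
(222, 308) 0.1392393857240677 [0.5031 0.0571 0.3556]
(215, 303) 0.14010174572467804 [0.5024 0.0536 0.3541]
(205, 320) 0.12767143547534943 [0.5022 0.0539 0.3672]
(190, 345) 0.11438670009374619 [0.503  0.0538 0.3815]
(432, 308) 0.13579070568084717 [0.48   0.1393 0.3586]
(440, 305) 0.13884778320789337 [0.4794 0.1435 0.3556]
(450, 320) 0.12841381132602692 [0.4794 0.1438 0.3666]
w2.pkl cam [ 0.44906738 -0.28072303  0.35293214]
(222, 308) 0.13834457099437714 [ 0.5285 -0.3039  0.2307]
(215, 303) 0.14031706750392914 [ 0.5285 -0.3076  0.2283]
(205, 320) 0.12830588221549988 [ 0.5286 -0.3074  0.241 ]
(190, 345) 0.11376667022705078 [ 0.5286 -0.3072  0.2563]
(432, 308) 0.13607454299926758 [ 0.5059 -0.2218  0.2328]
(440, 305) 0.13804125785827637 [ 0.5048 -0.2181  0.2307]
(450, 320) 0.12745124101638794 [ 0.5047 -0.2179  0.2419]
276 [(np.float64(0.519), np.float64(-0.268), np.float64(0.092)), (np.float64(0.518), np.float64(-0.264), np.float64(0.092)), (np.float64(0.517), np.float64(-0.259), np.float64(0.092))] [17 22 17]
280 [(np.float64(0.521), np.float
[... 1790 characters left out ...]
4(0.519), np.float64(-0.264), np.float64(0.126)), (np.float64(0.518), np.float64(-0.26), np.float64(0.127))] [81 20 84]
320 [(np.float64(0.52), np.float64(-0.267), np.float64(0.129)), (np.float64(0.519), np.float64(-0.264), np.float64(0.129)), (np.float64(0.517), np.float64(-0.26), np.float64(0.13))] [81 12 85]
324 [(np.float64(0.519), np.float64(-0.267), np.float64(0.133)), (np.float64(0.52), np.float64(-0.264), np.float64(0.131)), (np.float64(0.517), np.float64(-0.26), np.float64(0.134))] [84 11 82]
328 [(np.float64(0.52), np.float64(-0.267), np.float64(0.135)), (np.float64(0.519), np.float64(-0.264), np.float64(0.135)), (np.float64(0.518), np.float64(-0.26), np.float64(0.135))] [83 11 81]
```

View pics/w4.png

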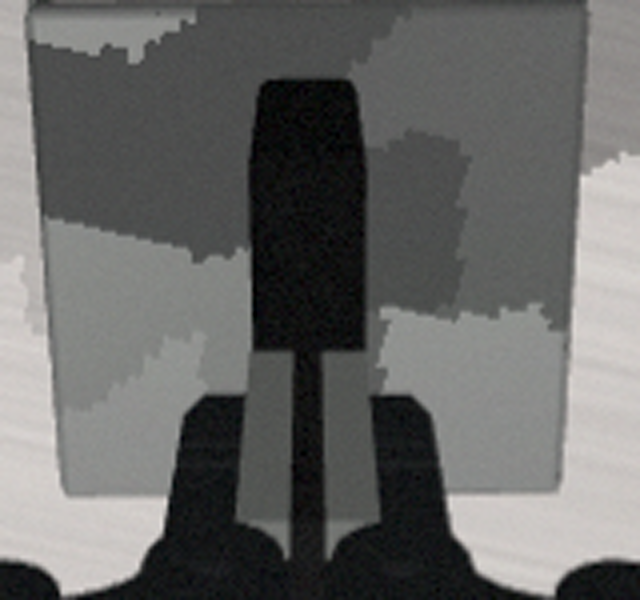

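The tub has not moved. Wrist and side depth agree that the real fingertips are at z≈0.100 when shut, while the reported TCP is 0.0645. At w2, with the gripper open, they were also about 50 mm above it (36 mm plus the 13 mm swing). The reported TCP is therefore about 36 mm too low along the tool, and the pads closed above the block. I'll open, go down 36 mm and regrasp.

play_rows --motion '[[-1, [0, 0, 0], 0], [-1, [0, 0, 0], 0], [-1, [0, 0, 0], 0], [-1, [0, 0, 0], 0], [-1, [0, 0, 0], 0]]'

```text
time: 5.55
tool_pos: [0.5276, -0.2626, 0.0646]
tool_rot: [0.433, -0.559, 0.433, 0.559]
contact_force: [-0.6, 0.6, 0.2]
gripper_width: 0.846
```

play_rows --motion '[[-1, [0, 0, 0], 0], [-1, [0, 0, 0], 0], [-1, [0, 0, 0], 0], [-1, [0, 0, -0.01], 0], [-1, [0, 0, -0.02], 0]]'

```text
time: 6.05
tool_pos: [0.5277, -0.2627, 0.044]
tool_rot: [-0.433, 0.559, -0.433, -0.559]
contact_force: [-0.2, -0.5, -0.3]
gripper_width: 0.996
```

```bash
python3 - <<'E'
from h import *
from plant import state
s=state();ci=cams.camera_info("wrist")
p,d=cams.grab_frame("wrist");cv2.imwrite("pics/w5.png",p[:,:,::-1])
p,d=cams.grab_frame("side");cv2.imwrite("pics/s5.png",cv2.resize(p[250:420,230:420,::-1],None,fx=3.5,fy=3.5,interpolation=cv2.INTER_CUBIC))
print(s["time"],s["tool_pos"],s["gripper_width"],s["contact_force"])
E
```

```text
6.05 [ 0.52766414 -0.26265756  0.04401666] 0.9961210769999841 [-0.20284724 -0.50129955 -0.29071501]
```

View pics/w5.png

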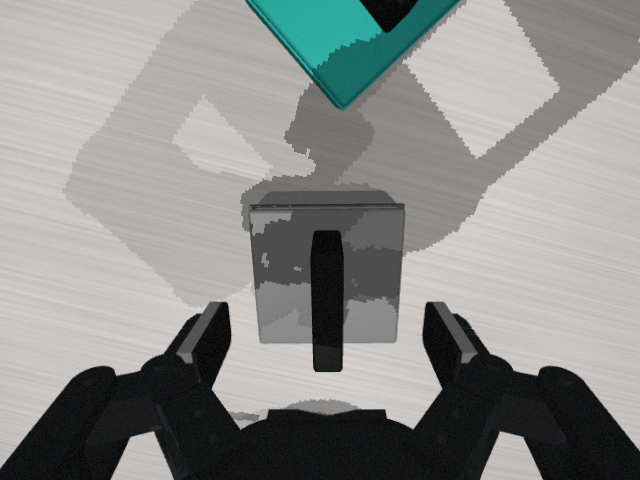

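View pics/s5.png

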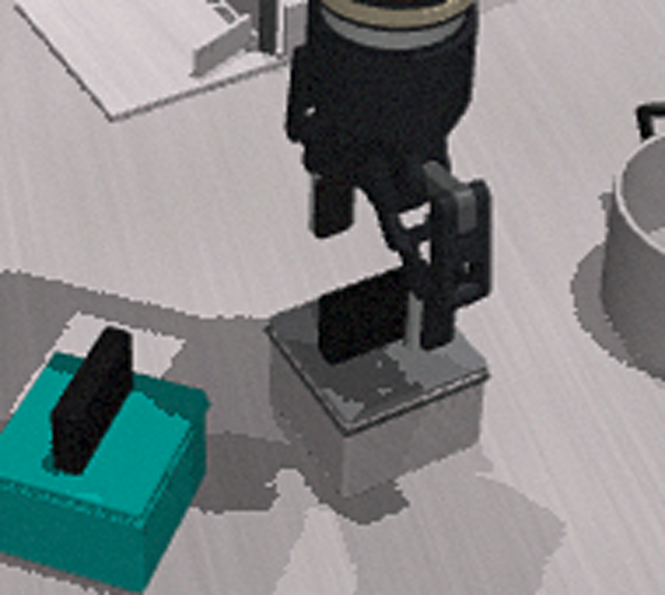

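The pads are open on both sides of the block (213/435 px), which is centred at 327 px. I'll go down another 15 mm and close.

play_rows --motion '[[-1, [0, 0, -0.008], 0], [-1, [0, 0, -0.015], 0], [1, [0, 0, -0.015], 0], [1, [0, 0, -0.015], 0], [1, [0, 0, -0.015], 0]]'

```text
time: 6.65
tool_pos: [0.5278, -0.2627, 0.0299]
tool_rot: [-0.433, 0.56, -0.433, -0.559]
contact_force: [-0.2, 0.3, 1.1]
gripper_width: 0.515
```

play_rows --motion '[[1, [0, 0, 0], 0], [1, [0, 0, 0], 0], [1, [0, 0, 0], 0], [1, [0, 0, 0], 0], [1, [0, 0, 0], 0]]'

```text
time: 7.15
tool_pos: [0.5279, -0.2627, 0.0301]
tool_rot: [-0.433, 0.56, -0.433, -0.559]
contact_force: [0.8, 1.1, 2.9]
gripper_width: 0.152
```

play_rows --motion '[[1, [0, 0, 0.005], 0], [1, [0, 0, 0.015], 0], [1, [0, 0, 0.025], 0], [1, [0, 0, 0.035], 0], [1, [0, 0, 0.035], 0]]'

```text
time: 7.65
tool_pos: [0.529, -0.2636, 0.0672]
tool_rot: [-0.433, 0.561, -0.433, -0.558]
contact_force: [0.6, -0.3, -3.6]
gripper_width: 0.152
```

```bash
python3 - <<'E'
from h import *
from plant import state
s=state()
p,d=cams.grab_frame("side");cv2.imwrite("pics/s6.png",cv2.resize(p[250:420,230:420,::-1],None,fx=3.5,fy=3.5,interpolation=cv2.INTER_CUBIC))
print(s["time"],s["tool_pos"],s["gripper_width"],s["contact_force"],s["ft_torque"])
E
```

```text
7.65 [ 0.52898997 -0.26356163  0.06718057] 0.15207875454120057 [ 0.58205249 -0.34141564 -3.60868354] [-0.06472709 -0.05770944  0.03457076]
```

View pics/s6.png

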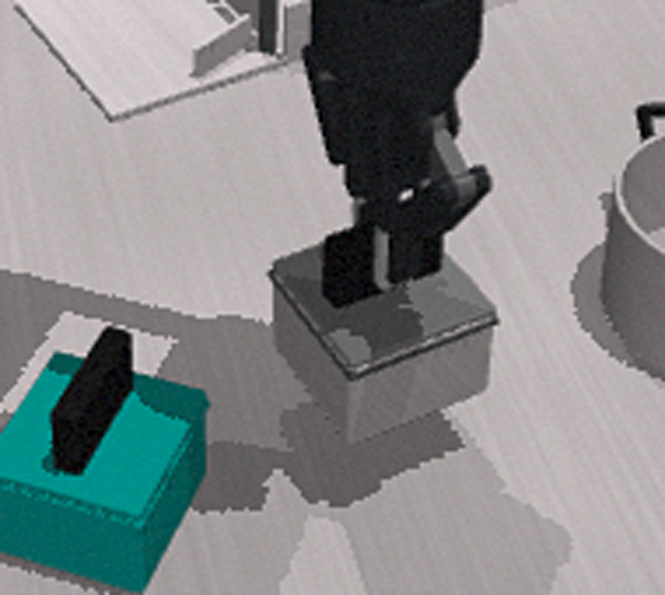

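The tub is held: width 0.152 ≈ 13 mm, weight ≈ 3.6 N, and the side view shows it clear of the table. With the tub standing on the table the reported z was 0.030, so on the dock floor it should be 0.035. Carrying it to the apron.

play_rows --motion '[[1, [0, 0, 0.03], 0.01], [1, [0, 0.01, 0.055], 0.02], [1, [-0.004, 0.035, 0.06], 0.03], [1, [-0.011, 0.075, 0.06], 0.04], [1, [-0.018, 0.115, 0.06], 0.049]]'

```text
time: 8.2
tool_pos: [0.5092, -0.1467, 0.1247]
tool_rot: [-0.419, 0.57, -0.419, -0.57]
contact_force: [0.3, 1.2, -5.6]
gripper_width: 0.153
```

play_rows --motion '[[1, [-0.007, 0.045, 0], 0], [1, [-0.014, 0.09, 0], 0], [1, [-0.021, 0.135, 0], 0], [1, [-0.028, 0.18, 0], 0], [1, [-0.033, 0.215, 0], 0]]'

```text
time: 8.7
tool_pos: [0.4754, 0.0697, 0.1242]
tool_rot: [0.419, -0.57, 0.418, 0.57]
contact_force: [1.3, -1.0, -3.9]
gripper_width: 0.149
```

play_rows --motion '[[1, [-0.004, 0.02, 0], 0], [1, [-0.0065, 0.037, 0], 0], [1, [-0.0065, 0.037, 0], 0], [1, [-0.0065, 0.037, 0], 0], [1, [-0.0065, 0.037, 0], 0]]'

```text
time: 9.2
tool_pos: [0.4701, 0.1037, 0.1244]
tool_rot: [-0.419, 0.57, -0.419, -0.57]
contact_force: [-1.0, 0.4, -4.4]
gripper_width: 0.152
```

```bash
python3 - <<'E'
from h import *
from plant import state
from scipy.spatial.transform import Rotation as R
s=state()
M=R.from_quat(s["tool_rot"],scalar_first=True).as_matrix();print(M.round(3),np.arctan2(M[1,2],M[0,2])-np.pi/2)
p,d=cams.grab_frame("side");cv2.imwrite("pics/s7.png",cv2.resize(p[130:320,200:420,::-1],None,fx=3.5,fy=3.5,interpolation=cv2.INTER_CUBIC))
p,d=cams.grab_frame("top");cv2.imwrite("pics/t7.png",cv2.resize(p[150:340,220:390,::-1],None,fx=3.1,fy=3.1,interpolation=cv2.INTER_CUBIC))
print(s["time"],s["tool_pos"],s["gripper_width"],s["contact_force"],s["ft_torque"])
E
```

```text
[[-0.    -0.955 -0.298]
 [-0.    -0.298  0.955]
 [-1.     0.    -0.   ]] 0.30247535024707584
9.2 [0.47006974 0.10372699 0.12441582] 0.1516913442156079 [-1.01687129  0.40216446 -4.42995044] [ 0.01492251 -0.01242154  0.04043576]
```

View pics/s7.png

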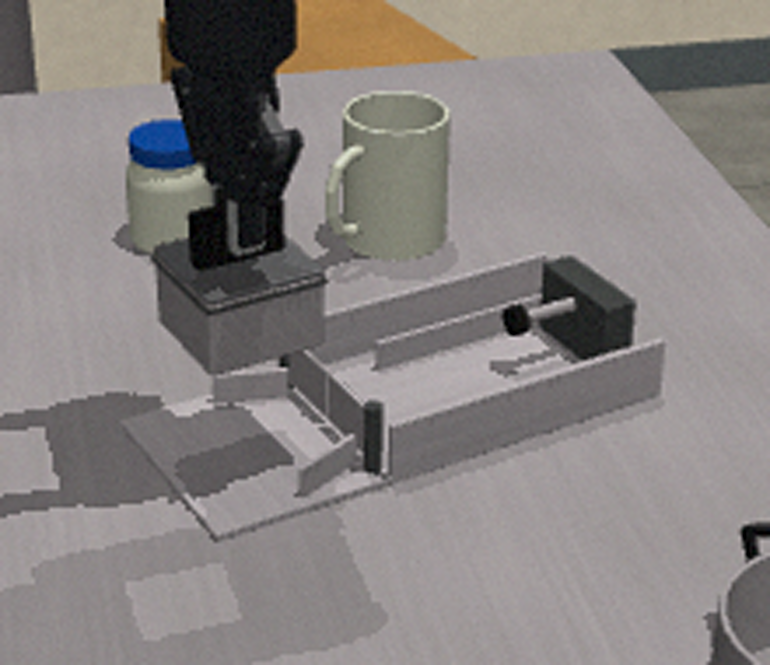

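View pics/t7.png

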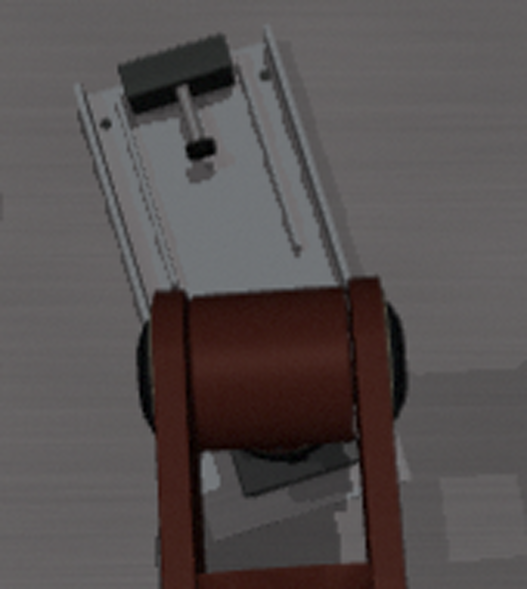

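play_rows --motion '[[1, [0.001, -0.0005, -0.03], 0], [1, [0.001, -0.0005, -0.055], 0], [1, [0.001, -0.0005, -0.075], 0], [1, [0.001, -0.0005, -0.084], 0], [1, [0.001, -0.0005, -0.084], 0]]'

```text
time: 9.8
tool_pos: [0.4699, 0.1034, 0.0392]
tool_rot: [0.418, -0.569, 0.42, 0.57]
contact_force: [-0.4, 1.1, -4.5]
gripper_width: 0.156
```

play_rows --motion '[[1, [0, 0, -0.001], 0], [1, [0, 0, -0.002], 0], [1, [0, 0, -0.003], 0], [1, [0, 0, -0.004], 0], [1, [0, 0, -0.004], 0]]'

```text
time: 10.3
tool_pos: [0.4712, 0.1039, 0.0368]
tool_rot: [-0.419, 0.57, -0.419, -0.57]
contact_force: [-0.4, 1.7, -4.3]
gripper_width: 0.152
```

play_rows --motion '[[1, [0, 0, -0.001], 0], [1, [0, 0, -0.001], 0], [1, [0, 0, -0.002], 0], [1, [0, 0, -0.002], 0]]'

```text
time: 10.7
tool_pos: [0.4715, 0.104, 0.0351]
tool_rot: [-0.419, 0.57, -0.419, -0.57]
contact_force: [0.2, 1.6, -1.7]
gripper_width: 0.151
```

```bash
python3 - <<'E'
from h import *
from plant import state
import pickle
s=state();print(s["time"],s["tool_pos"],s["contact_force"])
ci=cams.camera_info("wrist")
p,d=cams.grab_frame("wrist");cv2.imwrite("pics/w8.png",p[:,:,::-1])
p,d=cams.grab_frame("side");im=p[:,:,::-1].copy()
cv2.imwrite("pics/s8.png",cv2.resize(im[130:320,200:420],None,fx=3.5,fy=3.5,interpolation=cv2.INTER_CUBIC))
E
```

```text
10.7 [0.47152016 0.1039535  0.03509709] [ 0.15043155  1.56680193 -1.66089334]
```

View pics/s8.png

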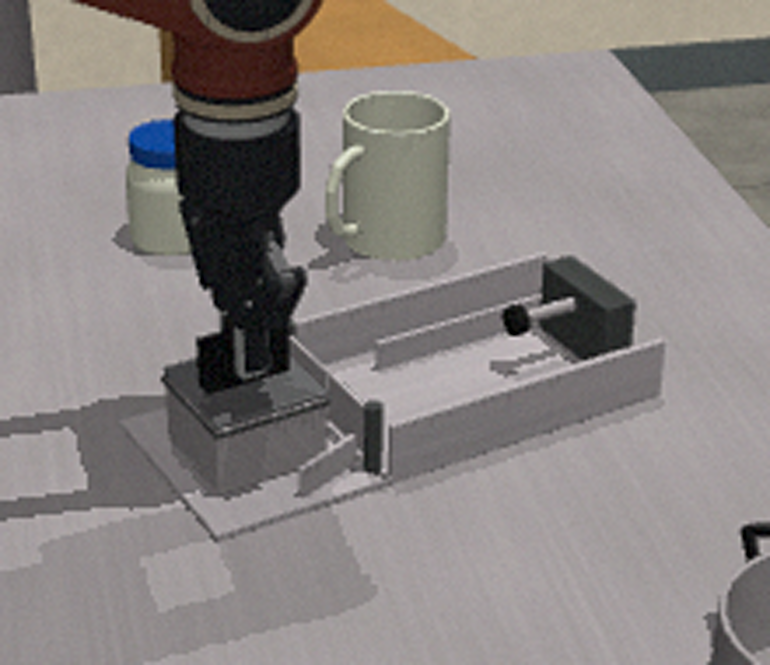

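View pics/w8.png

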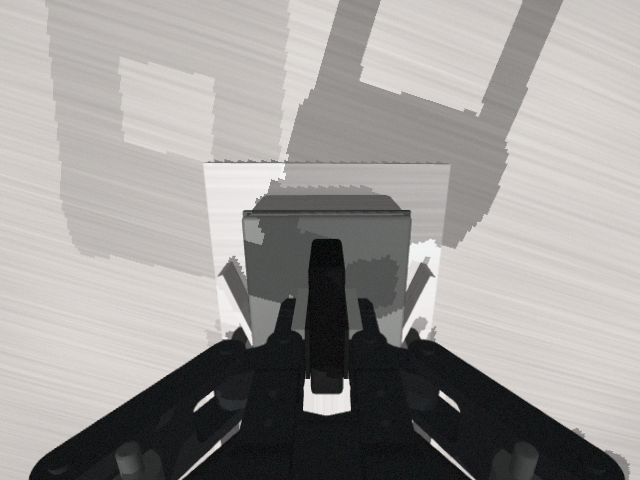

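The tub stands square on the apron: the lid edge at row 211 is parallel to the apron edge at row 163, and the gaps are 39 px on each side. Starting the slide along dock x (yaw 0.303).

play_rows --motion '[[1, [0.0048, 0.0015, 0], 0], [1, [0.0095, 0.003, 0], 0], [1, [0.0143, 0.0045, 0], 0], [1, [0.0191, 0.006, 0], 0], [1, [0.0239, 0.0075, 0], 0]]'

```text
time: 11.3
tool_pos: [0.4942, 0.111, 0.0352]
tool_rot: [0.417, -0.569, 0.42, 0.571]
contact_force: [-9.7, -4.1, 11.3]
gripper_width: 0.149
```

play_rows --motion '[[1, [0.0048, 0.0015, 0], 0], [1, [0.0095, 0.003, 0], 0], [1, [0.0143, 0.0045, 0], 0], [1, [0.0191, 0.006, 0], 0], [1, [0.0239, 0.0075, 0], 0]]'

```text
time: 11.8
tool_pos: [0.5179, 0.1184, 0.0353]
tool_rot: [0.417, -0.569, 0.42, 0.571]
contact_force: [-8.6, -2.1, 9.6]
gripper_width: 0.15
```

play_rows --motion '[[1, [0.0048, 0.0015, 0.0003], 0], [1, [0.0095, 0.003, 0.0005], 0], [1, [0.0143, 0.0045, 0.0005], 0], [1, [0.0191, 0.006, 0.0005], 0], [1, [0.0239, 0.0075, 0.0005], 0]]'

```text
time: 12.3
tool_pos: [0.5425, 0.1263, 0.0352]
tool_rot: [0.418, -0.569, 0.419, 0.57]
contact_force: [-4.6, -0.7, 4.4]
gripper_width: 0.149
```

```bash
python3 - <<'E'
from h import *
from plant import state
s=state();print(s["time"],s["tool_pos"],s["contact_force"],s["ft_torque"])
d=s["tool_pos"][:2]-[.5305,.122];print(d@[.9544,.2984],d@[-.2984,.9544])
p,d=cams.grab_frame("side");im=p[:,:,::-1].copy()
cv2.imwrite("pics/s9.png",cv2.resize(im[130:320,200:420],None,fx=3.5,fy=3.5,interpolation=cv2.INTER_CUBIC))
p,d=cams.grab_frame("wrist");cv2.imwrite("pics/w9.png",p[:,:,::-1])
E
```

```text
12.3 [0.54251787 0.12627071 0.03516386] [-4.6485394  -0.74147606  4.37496883] [-0.30083571  0.64841133 -0.03176087]
0.012744239044498272 0.0004898331835854969
```

View pics/s9.png

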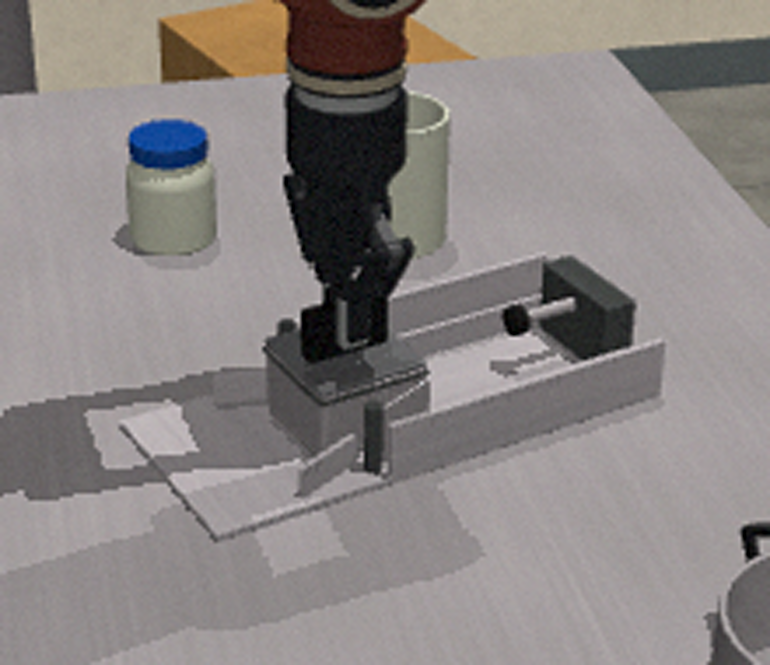

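View pics/w9.png

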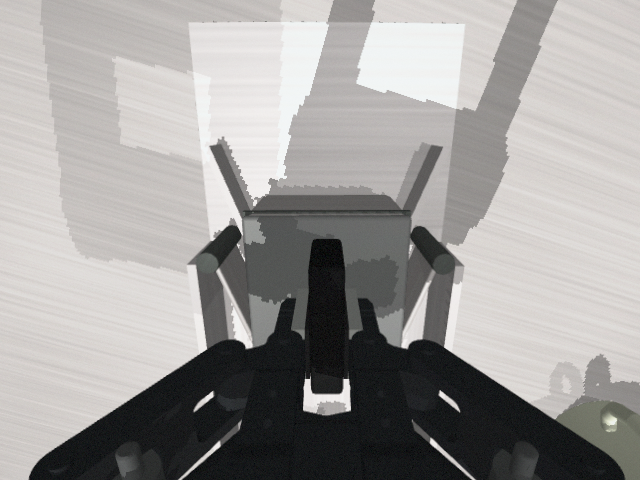

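The tub is centred: the posts at (210,262) and (443,263) are symmetric about 327. Both flaps are open and the reaction is about 5 N. Continuing.

play_rows --motion '[[1, [0.0048, 0.0015, 0], 0], [1, [0.0095, 0.003, 0], 0], [1, [0.0143, 0.0045, 0], 0], [1, [0.0191, 0.006, 0], 0], [1, [0.0239, 0.0075, 0], 0]]'

```text
time: 12.9
tool_pos: [0.5671, 0.134, 0.0351]
tool_rot: [-0.419, 0.57, -0.419, -0.57]
contact_force: [-2.5, -0.5, 3.5]
gripper_width: 0.157
```

play_rows --motion '[[1, [0.0048, 0.0015, 0], 0], [1, [0.0095, 0.003, 0], 0], [1, [0.0143, 0.0045, 0], 0], [1, [0.0191, 0.006, 0], 0], [1, [0.0239, 0.0075, 0], 0]]'

```text
time: 13.4
tool_pos: [0.591, 0.1416, 0.0351]
tool_rot: [-0.419, 0.57, -0.419, -0.57]
contact_force: [-1.4, -1.5, 2.8]
gripper_width: 0.147
```

play_rows --motion '[[1, [0.0038, 0.0012, 0], 0], [1, [0.0076, 0.0024, 0], 0], [1, [0.0115, 0.0036, 0], 0], [1, [0.0153, 0.0048, 0], 0], [1, [0.0191, 0.006, 0], 0]]'

```text
time: 13.9
tool_pos: [0.61, 0.1475, 0.0351]
tool_rot: [0.419, -0.57, 0.419, 0.57]
contact_force: [-2.2, -1.1, 2.2]
gripper_width: 0.15
```

```bash
python3 - <<'E'
from h import *
from plant import state
s=state();print(s["time"],s["tool_pos"],s["contact_force"],s["ft_torque"])
d=s["tool_pos"][:2]-[.5305,.122];print(d@[.9544,.2984],d@[-.2984,.9544])
p,d=cams.grab_frame("side");im=p[:,:,::-1].copy()
cv2.imwrite("pics/s10.png",cv2.resize(im[130:320,200:420],None,fx=3.5,fy=3.5,interpolation=cv2.INTER_CUBIC))
p,d=cams.grab_frame("wrist");cv2.imwrite("pics/w10.png",p[:,:,::-1])
E
```

```text
13.9 [0.60996157 0.14748843 0.03510932] [-2.20432991 -1.12891571  2.218925  ] [-0.17333929  0.35508391 -0.05352584]
0.08344386881538148 0.0006148268576156821
```

View pics/s10.png

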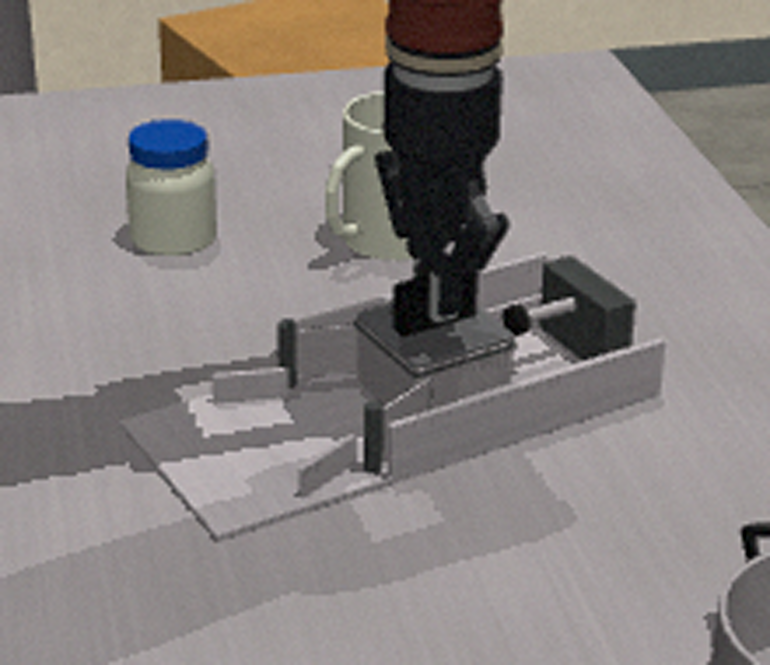

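View pics/w10.png

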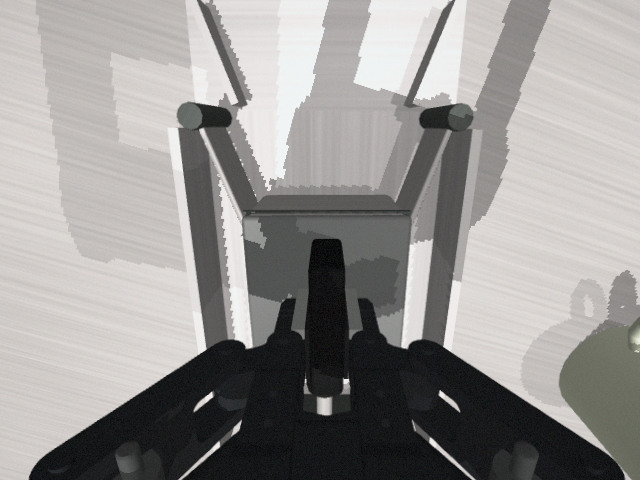

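At dock x ≈ 83 the flaps rest on the tub's rear corners, and the posts at 190 and 460 px are centred within 2 px. Now 2 mm per row.

play_rows --motion '[[1, [0.0019, 0.0006, 0], 0], [1, [0.0038, 0.0012, 0], 0], [1, [0.0057, 0.0018, 0], 0], [1, [0.0076, 0.0024, 0], 0], [1, [0.0095, 0.003, 0], 0]]'

```text
time: 14.5
tool_pos: [0.6193, 0.1504, 0.0351]
tool_rot: [0.419, -0.57, 0.419, 0.57]
contact_force: [-1.9, -0.1, 2.9]
gripper_width: 0.152
```

play_rows --motion '[[1, [0.0019, 0.0006, 0], 0], [1, [0.0038, 0.0012, 0], 0], [1, [0.0057, 0.0018, 0], 0], [1, [0.0067, 0.0021, 0], 0], [1, [0.0076, 0.0024, 0], 0]]'

```text
time: 15.0
tool_pos: [0.6269, 0.1529, 0.0351]
tool_rot: [0.419, -0.57, 0.419, 0.57]
contact_force: [-1.7, -0.2, 1.7]
gripper_width: 0.152
```

```bash
python3 - <<'E'
from h import *
from plant import state
s=state();print(s["time"],s["tool_pos"],s["contact_force"],s["ft_torque"])
d=s["tool_pos"][:2]-[.5305,.122];print(d@[.9544,.2984],d@[-.2984,.9544],s["contact_force"][:2]@[.9544,.2984])
p,d=cams.grab_frame("side");im=p[:,:,::-1].copy()
cv2.imwrite("pics/s11.png",cv2.resize(im[130:320,200:420],None,fx=3.5,fy=3.5,interpolation=cv2.INTER_CUBIC))
E
```

```text
15.0 [0.6269193  0.15291361 0.03509894] [-1.74912905 -0.20479114  1.72499881] [-0.17222122  0.133681   -0.03564268]
0.1012471996578266 0.000732427437342505 -1.730478439627695
```

View pics/s11.png

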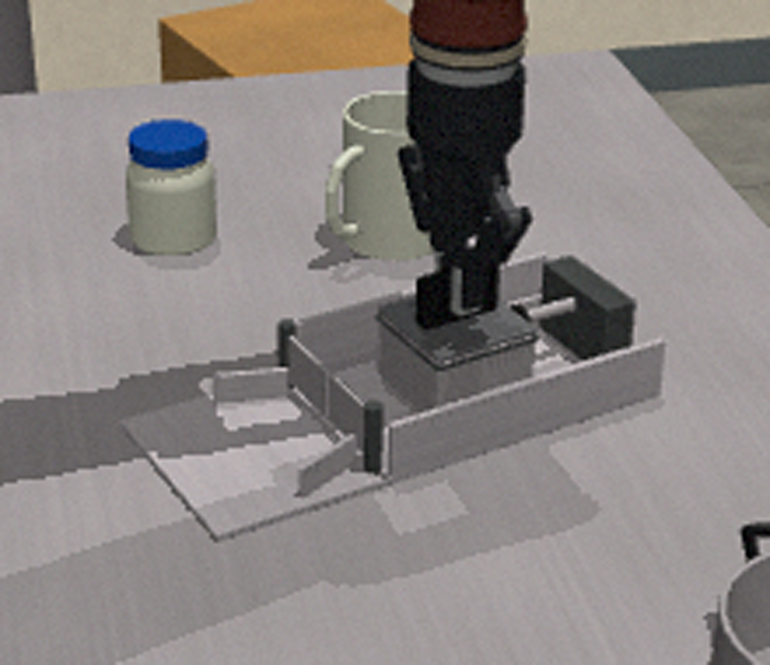

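The flaps are shut behind the tub. Creeping at 0.5 mm per row and watching the force.

play_rows --motion '[[1, [0.0005, 0.00015, 0], 0], [1, [0.00095, 0.0003, 0], 0], [1, [0.0014, 0.00045, 0], 0]]'

```text
time: 15.35
tool_pos: [0.6282, 0.1533, 0.0351]
tool_rot: [0.419, -0.57, 0.419, 0.57]
contact_force: [-1.0, 0.4, 2.3]
gripper_width: 0.151
```

play_rows --motion '[[1, [0.0005, 0.00015, 0], 0], [1, [0.00095, 0.0003, 0], 0], [1, [0.0014, 0.00045, 0], 0]]'

```text
time: 15.65
tool_pos: [0.6296, 0.1537, 0.0351]
tool_rot: [0.419, -0.57, 0.419, 0.57]
contact_force: [-0.9, -0.4, 2.0]
gripper_width: 0.149
```

play_rows --motion '[[1, [0.0005, 0.00015, 0], 0], [1, [0.00095, 0.0003, 0], 0], [1, [0.0014, 0.00045, 0], 0]]'

```text
time: 15.95
tool_pos: [0.6309, 0.1541, 0.0352]
tool_rot: [0.419, -0.57, 0.419, 0.57]
contact_force: [-3.5, -0.9, 3.5]
gripper_width: 0.154
```

play_rows --motion '[[1, [0.0005, 0.00015, 0], 0], [1, [0.00095, 0.0003, 0], 0]]'

```text
time: 16.15
tool_pos: [0.6308, 0.1541, 0.0351]
tool_rot: [0.418, -0.569, 0.42, 0.57]
contact_force: [-7.3, -2.1, 6.8]
gripper_width: 0.153
```

Contact at dock x ≈ 105, with the reaction rising to about 7.6 N. Adding slightly more.

play_rows --motion '[[1, [0.0004, 0.0001, 0], 0], [1, [0.0004, 0.0001, 0], 0]]'

```text
time: 16.35
tool_pos: [0.6308, 0.1541, 0.0352]
tool_rot: [0.418, -0.569, 0.42, 0.571]
contact_force: [-7.4, -2.9, 6.5]
gripper_width: 0.151
```

play_rows --motion '[[1, [0.0005, 0.00015, 0], 0], [1, [0.0005, 0.00015, 0], 0]]'

```text
time: 16.55
tool_pos: [0.6309, 0.1541, 0.0352]
tool_rot: [0.417, -0.569, 0.42, 0.571]
contact_force: [-9.9, -3.7, 8.7]
gripper_width: 0.151
```

play_rows --motion '[[1, [0.0004, 0.0001, 0], 0], [1, [0.0004, 0.0001, 0], 0], [1, [0.0004, 0.0001, 0], 0], [1, [0.0004, 0.0001, 0], 0], [1, [0.0004, 0.0001, 0], 0]]'

```text
time: 17.05
tool_pos: [0.6308, 0.1541, 0.0352]
tool_rot: [0.417, -0.568, 0.421, 0.571]
contact_force: [-11.6, -4.1, 8.9]
gripper_width: 0.151
```

play_rows --motion '[[1, [0, 0, 0], 0], [1, [0, 0, 0], 0], [1, [0, 0, 0], 0], [1, [0, 0, 0], 0], [1, [0, 0, 0], 0]]'

```text
time: 17.55
tool_pos: [0.6308, 0.1541, 0.0352]
tool_rot: [0.417, -0.568, 0.421, 0.571]
contact_force: [-10.9, -3.4, 9.3]
gripper_width: 0.149
```

play_rows --motion '[[1, [0, 0, 0], 0], [1, [0, 0, 0], 0], [1, [0, 0, 0], 0]]'

```text
time: 17.85
tool_pos: [0.6308, 0.1541, 0.0352]
tool_rot: [0.417, -0.568, 0.421, 0.571]
contact_force: [-11.4, -3.5, 9.5]
gripper_width: 0.149
```

```bash
python3 - <<'E'
from h import *
from plant import state
s=state();print(s["time"],s["tool_pos"],s["contact_force"],s["ft_torque"],s["contact_force"][:2]@[.9544,.2984])
p,d=cams.grab_frame("side");im=p[:,:,::-1].copy()
cv2.imwrite("pics/s12.png",cv2.resize(im[130:320,200:420],None,fx=3.5,fy=3.5,interpolation=cv2.INTER_CUBIC))
p,d=cams.grab_frame("wrist");cv2.imwrite("pics/w12.png",p[:,:,::-1])
print(state()["contact_force"])
E
```

```text
17.85 [0.63083022 0.15409516 0.03524887] [-11.39446274  -3.49777235   9.48686487] [-0.61559449  1.58949869 -0.06515213] -11.918610511264822
[-12.47713855  -2.92270325   9.47373086]
```

View pics/s12.png

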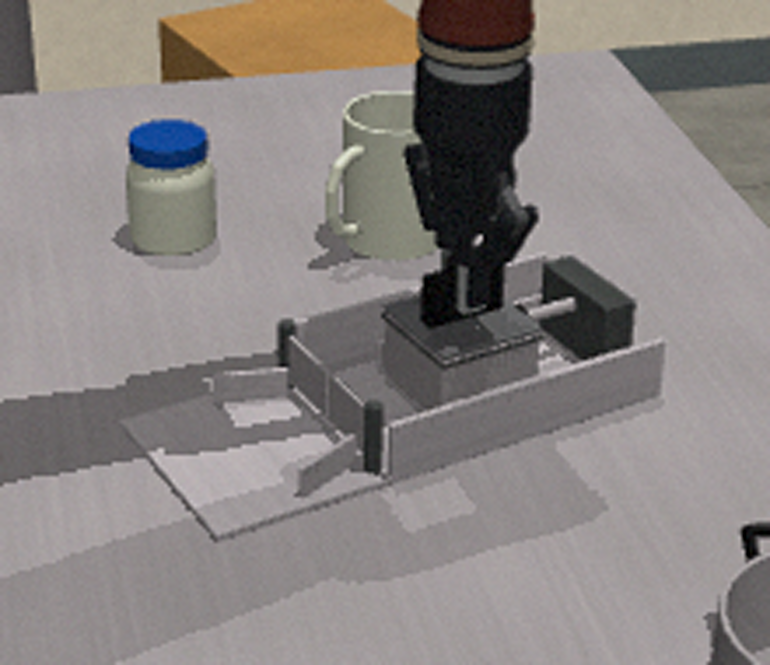

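View pics/w12.png

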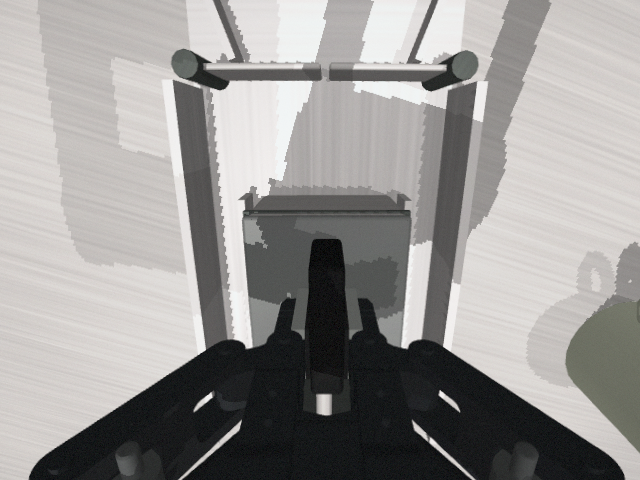

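Pressed at about 11–12 N for well over a second. The flaps are shut and the tub is square. Easing off most of the push before releasing.

play_rows --motion '[[1, [-0.0004, -0.0001, 0], 0], [1, [-0.0008, -0.0002, 0], 0], [1, [-0.0012, -0.0004, 0], 0], [1, [-0.0012, -0.0004, 0], 0]]'

```text
time: 18.35
tool_pos: [0.6308, 0.1541, 0.0352]
tool_rot: [0.418, -0.569, 0.42, 0.57]
contact_force: [-5.6, -1.8, 6.8]
gripper_width: 0.155
```

play_rows --motion '[[1, [-0.0005, -0.00015, 0.0003], 0], [1, [-0.0005, -0.00015, 0.0003], 0], [-0.3, [-0.0005, -0.00015, 0.0003], 0], [-1, [-0.0005, -0.00015, 0.0003], 0], [-1, [-0.0005, -0.00015, 0.0003], 0]]'

```text
time: 18.85
tool_pos: [0.6319, 0.1544, 0.0353]
tool_rot: [-0.419, 0.57, -0.419, -0.57]
contact_force: [-1.2, 0.1, -0.7]
gripper_width: 0.659
```

play_rows --motion '[[-1, [0, 0, 0], 0], [-1, [0, 0, 0], 0], [-1, [0, 0, 0], 0], [-1, [0, 0, 0], 0], [-1, [0, 0, 0], 0]]'

```text
time: 19.35
tool_pos: [0.6316, 0.1542, 0.0354]
tool_rot: [-0.419, 0.57, -0.419, -0.57]
contact_force: [-0.0, 0.2, -0.3]
gripper_width: 1.001
```

play_rows --motion '[[-1, [0, 0, 0.01], 0], [-1, [0, 0, 0.03], 0], [-1, [0, 0, 0.06], 0], [-1, [0, 0, 0.09], 0], [-1, [0, 0, 0.11], 0]]'

```text
time: 19.85
tool_pos: [0.6328, 0.1544, 0.1493]
tool_rot: [-0.42, 0.571, -0.418, -0.569]
contact_force: [-0.6, -0.4, -0.0]
gripper_width: 1.0
```

```bash
python3 - <<'E'
from h import *
from plant import state,nets
s=state();print(s["time"],s["tool_pos"],s["contact_force"],s["gripper_width"])
p,d=cams.grab_frame("side");im=p[:,:,::-1].copy()
cv2.imwrite("pics/s13.png",cv2.resize(im[130:320,200:420],None,fx=3.5,fy=3.5,interpolation=cv2.INTER_CUBIC))
r=nets.landmark_of("side","tub_centre")+nets.landmark_of("side","stop")
print(r)
p,d=cams.grab_frame("wrist");cv2.imwrite("pics/w13.png",p[:,:,::-1])
E
```

```text
19.85 [0.63277687 0.15440613 0.1492614 ] [-0.55802447 -0.44793272 -0.03091406] 1.0004735210854292
[{'at': [0.3826, -0.2872, 0.0489], 'score': 0.76}, {'at': [0.6316, 0.1496, 0.0488], 'score': 0.65}, {'at': [0.53, 0.1221, 0.0012], 'score': 0.55}, {'at': [0.7191, 0.1843, 0.0046], 'score': 0.57}, {'at': [0.5321, 0.1233, 0.0081], 'score': 0.24}]
```

View pics/s13.png

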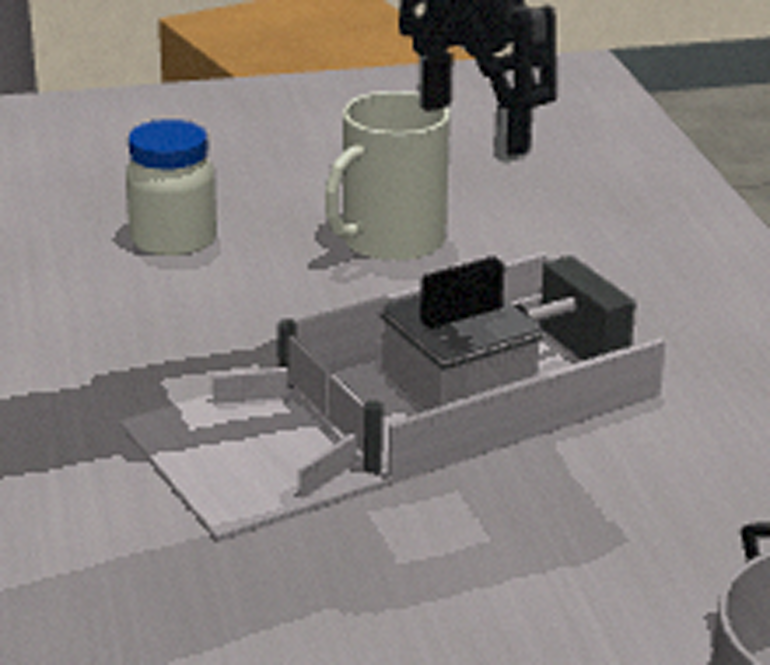

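View pics/w13.png

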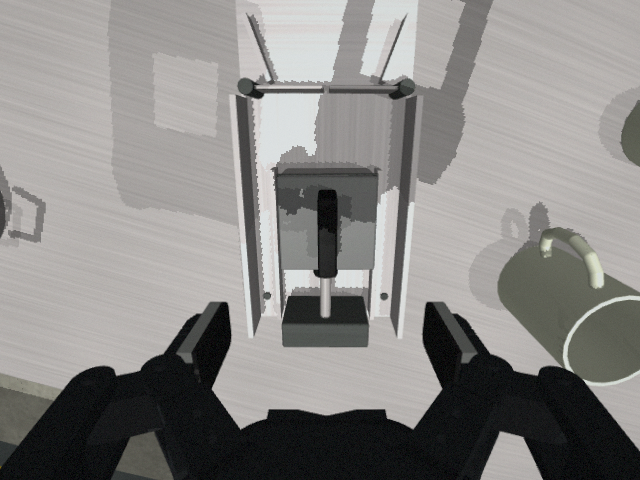

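```bash
python3 - <<'E'
from h import *
a=cv2.imread("pics/s12.png",0);b=cv2.imread("pics/s13.png",0)
# lower part of tub body/lid corner, unoccluded
t=a[340:410,380:545]
r=cv2.matchTemplate(b[320:430,360:565],t,cv2.TM_CCOEFF_NORMED);_,m,_,l=cv2.minMaxLoc(r);print(m,np.array(l)-[20,20],"zoomed px (3.5/px)")
w=cv2.imread("pics/w13.png")
cv2.imwrite("pics/z13.png",cv2.convertScaleAbs(cv2.resize(w[150:350,230:430],None,fx=3,fy=3,interpolation=cv2.INTER_CUBIC),alpha=1.8))
E
```

```text
0.9558625221252441 [0 0] zoomed px (3.5/px)
```

View pics/z13.png

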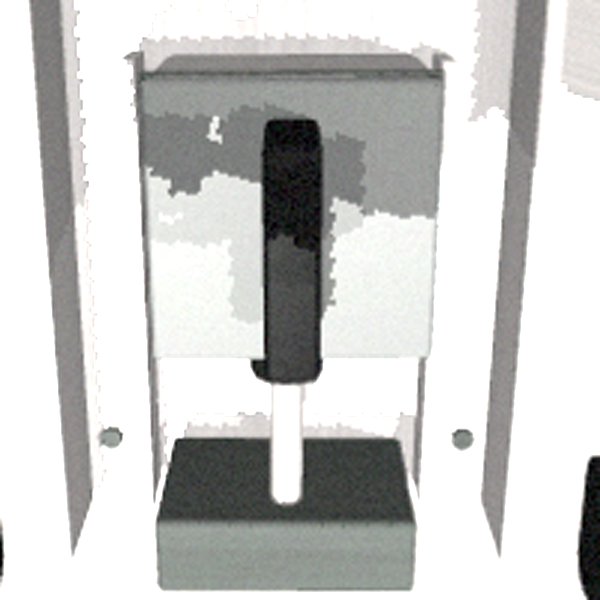

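play_rows --motion '[[-1, [0, 0, 0.03], 0], [-1, [0, 0, 0.06], 0], [-1, [-0.04, -0.02, 0.06], 0], [-1, [-0.08, -0.05, 0.06], 0], [-1, [-0.12, -0.08, 0.06], 0]]'

```text
time: 20.55
tool_pos: [0.5092, 0.0737, 0.2029]
tool_rot: [0.417, -0.569, 0.419, 0.571]
contact_force: [-0.9, -0.8, 0.4]
gripper_width: 0.999
```

play_rows --motion '[[-1, [-0.03, -0.04, 0], 0], [-1, [-0.05, -0.08, 0], 0], [-1, [-0.07, -0.12, 0], 0], [-1, [-0.09, -0.16, 0], 0], [-1, [-0.1, -0.2, 0], 0]]'

```text
time: 21.05
tool_pos: [0.4093, -0.1265, 0.2032]
tool_rot: [0.419, -0.569, 0.419, 0.571]
contact_force: [1.4, -0.8, -0.3]
gripper_width: 0.999
```

```bash
python3 - <<'E'
from h import *
from plant import state,nets
p,d=cams.grab_frame("top");im=p[:,:,::-1].copy();cv2.imwrite("pics/t14.png",cv2.resize(im[150:330,230:370],None,fx=3.3,fy=3.3,interpolation=cv2.INTER_CUBIC))
cv2.imwrite("pics/t14f.png",im)
for t in("pot","jug","jar"):print(t,[x["at"] for x in nets.landmark_of("top",t)[:1]])
E
```

```text
pot [[0.7397, -0.2178, -0.0017]]
jug [[0.638, 0.3927, 0.0075]]
jar [[0.4673, 0.4265, 0.0025]]
```

View pics/t14.png

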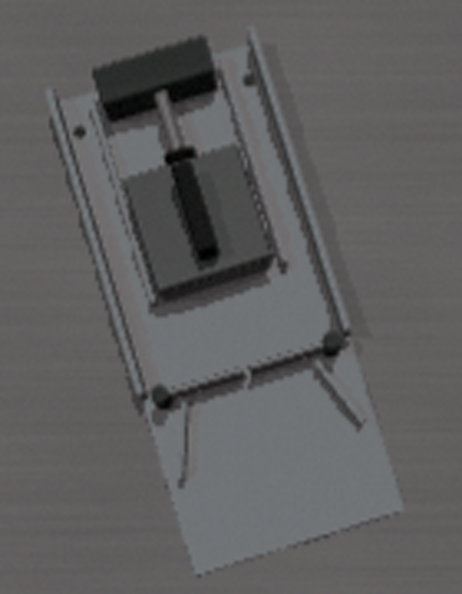

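The tub is centred and square between the rails, its front is at the bumper (180,155), and the flaps are shut. The side-view match shows 0 px of shift on release. Handing in.

```bash
python3 -c "
from plant import workorder;print(workorder.job_done())"
```

```text
the job is handed in; nothing more can be done
None
```

I set the tub square on the apron, slid it through both flaps to the bumper, leaned on it, let go and backed the arm clear. I handed the job in at about 21 s; no verdict was reported.

- **Grasp:** The first grasp closed on air above the grip block. The reported TCP turned out to be about 36 mm lower than the real fingertips seen in the wrist and side depth images. I opened, went down 36 mm and regrasped, and the gripper then held the block.
- **Slide:** The flaps opened as the tub went through and were shut behind it at about dock x = 101. The tub met the bumper at about dock x = 105.
- **Lean:** The wrist force was about 11–12 N along the dock for over a second. The bumper force itself is probably slightly less because of floor friction. The highest reading at the end of any move was about 12.4 N.
- **Last checks, all images:** After release the tub had not shifted in the side view. It was square and centred in the lane, its front was at the bumper face and both flaps were shut. The wrist camera showed no gap, but I did not measure the gap in mm.
- **Pot, jug and jar:** They were never approached, and the pot, jug and jar networks found all three on the table at the end. I took no starting positions to compare against.
- **Disagreement:** The side network put the tub centre at (0.632, 0.150), about 4 mm to the side of where the arm released it. That is about its stated error.

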